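# Stand the tipped tamper up and show its face to the inspection camera

### The job

The coffee tamper has tipped over in its row on the tamping mat: stand it upright on the mat and let go of it, leaving the cup and the jar beside it where they stand. Then take it by its handle, lift it and show its flat steel face to the inspection camera, centred and square in front of the lens, 12 cm from the glass, without touching the camera. Finish while still holding it there in the air: do not put it down or let go.

Things in the scene. Friction and masses are not known exactly. Their poses are not given: they have to be found in the camera images.
- tamper_mid (a point): Centre (half-way up, on the axis) of the loose coffee tamper, 95 mm long, 0.3 to 0.5 kg: a steel disc 58 mm across, 24 mm thick, whose flat end is the face; a neck 24 mm across; a round dark wooden handle 30 mm across, straight from 42 to 85 mm from the face, then domed. z runs along it from the face to the handle end; round about z.
- tamper_face (a point): Centre of the tamper's flat face, the point to be shown; 47.5 mm from tamper_mid along -z; same axes.
- mat: Fixed tamping mat: flat black rubber 170 mm (x) by 520 mm (y), its top 8 mm above the counter, in a steel frame 8 mm wide that rises 6 mm above the rubber. Origin at the centre of its underside, on the counter. The tamper, the cup and the jar are in a row along its y axis, about 180 mm apart, in any order.
- lens (a point): Centre of the front glass of the inspection camera, 105 mm above the counter. Its z axis points out of the lens along the line of sight: up and towards the robot's side, 29 degrees from vertical. The barrel behind it is 74 mm long and 50 mm across.
- camera: The fixed inspection camera's stand: a black foot 110 by 76 by 12 mm, two uprights 82 mm high and between them the tilted barrel. Origin on the counter under the barrel's middle; its -x axis is the side to which the lens leans. The foot reaches 75 mm along +x and 35 mm along -x. Not to be touched.
- cup_mid (a point): Centre (half-way up) of the matte grey ceramic cup, 78 mm across, 68 mm high, standing on the mat; z is up. To be left alone.
- jar_mid (a point): Centre (half-way up) of the closed empty glass jar with steel lid, 72 mm across, 85 mm high, standing on the mat; z is up. To be left alone.
- tamper: The tamper as a body, origin and axes as tamper_mid. It starts lying on the mat on its disc's rim, axis level, 29 mm above the rubber, handle pointing to the robot (the mat -x side); it can roll. The disc is heavy (centre of mass about 17 mm from the face): let go on the mat leaning up to 45 degrees, it rights itself.
There are look-alikes about, which are no part of the job. What is shaped like the tamper but blue, green or yellow is not meant.

How it is judged:
On the way:
1. the tamper stands upright on the mat, let go and at rest (angle between tamper_mid's own z axis and vertical below 0.1 rad and z of tamper_face in the frame of mat between 0.003 and 0.013 m and x of tamper_face in the frame of mat between -0.085 and 0.085 m and y of tamper_face in the frame of mat between -0.26 and 0.26 m and z of tamper_mid in the frame of mat above 0.045 m and contact force between tamper and the fingers below 0.1 N and linear speed of tamper below 0.05 m/s), for 0.2 s.
At the end, for the whole second after the job is handed in: Held still in the air by the fingers, face to the lens: face centre 100 to 140 mm from the glass, within 18 mm of the line of sight each way, tamper axis within 0.2 rad of it, face over 150 mm above the counter; cup and jar upright (0.2 rad), moved under 30 mm; camera untouched (z of tamper_face in the frame of lens between 0.1 and 0.14 m and x of tamper_face in the frame of lens between -0.018 and 0.018 m and y of tamper_face in the frame of lens between -0.018 and 0.018 m and angle between the z axis of tamper_mid and the z axis of lens, either way round below 0.2 rad and z of tamper_mid in the frame of lens above 0.14 m and height (world z) of tamper_face above 0.15 m and contact force between tamper and the fingers above 1 N and contact force between tamper and camera below 0.1 N and linear speed of tamper below 0.03 m/s and distance of each of cup_mid, jar_mid from where it was at the start of the episode below 0.03 m and angle between each of cup_mid, jar_mid's own z axis and vertical below 0.2 rad); the arm keeps its last pose, push and grip.
It fails at once if the cup or the jar is shifted by more than 30 mm or tipped (distance of any of cup_mid, jar_mid from where it was at the start of the episode above 0.03 m or angle between any of cup_mid, jar_mid's own z axis and vertical above 0.5 rad).
It fails at once if the camera is touched (over 1 N) (contact force between camera and anything else above 1 N).
It also fails if it takes over 58 s, if anything falls off the work surface, if the arm or the gripper's body presses on something with over 40 N, if the wrist force passes 120 N, or if a joint passes its speed limit or range.

### The arm

A 6-joint arm with a two-finger parallel gripper is mounted at the origin on the work surface. World frame = base frame: x ahead of the robot, y to its left, z up, the work surface at z = 0. Lengths are in m, angles in rad, forces in N, time in s.
With the tool pointing down it reaches from about 0.375 to 0.925 m from the base axis. Payload 5.7 kg.
Tool frame: the origin (TCP) lies at the very end of the fingers, on their centre line; the grasp point (between the pads) lies behind it (env.grip_point_offset is the z of the grasp point in the tool frame, in m); z points along the fingers, x is the direction in which the jaws open and shut, and the axes are right-handed (so a half turn about z gives the same grasp; the last joint's range is limited). The gripper opens to 88 mm and grips with 3 to 60 N. Pads are 20 mm wide; open, the fingers measure 115 mm over their backs; the gripper's body (75 mm by 178 mm) begins 61 mm behind the grasp point.
Start: joints at [-1.361, 0.359, 1.51, -0, 1.272, -0.115], TCP at [0.191, -0.569, 0.223] pointing down, gripper open.
Joint ranges: [-2.97, 2.97], [-1.01, 2.36], [0.21, 2.38], [-0.96, 4.11], [0.2, 2.71], [-2.98, 2.98]. Speed limits (rad/s): [2.39, 2.39, 3.14, 3.14, 3.14, 3.14].

### API

Orientations are given as a rotation vector (axis times angle).
In Python, from plant import env, kin, telemetry, imaging gives the robot as it stands. The module is installed in compiled form; this text tells all that it offers. Calls block until the motion is done:
- env.move_to(position, orientation): joint-space move of the TCP to a pose.
- env.movel(position, ori=None, vel=0.15, stop_force=None): straight line of the TCP; ori=None keeps the orientation; vel is the mean speed in m/s. With stop_force (N) it stops when the force on the tool has changed by that much, and returns True; else False.
- env.goto_joints(angles): joint-space move.
- env.set_gripper(opening): finger opening in m; the grip force is fixed at half the most; returns when the fingers have stopped.
- env.hold(seconds).
- kin.inverse_kinematics(position, orientation): joint angles nearest the present ones, or None.
- telemetry.observe(): the state.
- imaging.capture(name): name is "scene" or "top" or "wrist"; returns (picture, depth): 384x512x3 uint8, blue, green, red; 384x512 float32, m along the optical axis (not along the pixel's ray), 0 where there is no reading.
- imaging.calibration(name): a dict with "mtx" (3x3 intrinsics, pixels), "camera_from_world" (4x4, takes a point from world to camera coordinates); the wrist camera has in their place "hand_eye" (4x4, takes a point from camera to tool coordinates, whose origin is the TCP and whose axes are the tool frame's). Camera axes: x right, y up, looking along -z (the intrinsics and any distortion apply to the point x, -y, -z); pixel columns grow to the right and rows downward; lengths in m; the calibration is good to about 2 mm. A picture is of the moment at which its call begins: read the wrist's pose just before it. calibration takes no time and is no camera call.
A pose or a line that the arm cannot do raises env.Unreachable and nothing moves.
- env.finish_job(): hands the job in, once; it reports no verdict.
The state is a dict: "time_s": time; "qpos": joint angles; "qd": joint speeds; "effort": joint torques, N m; "eef_pos": TCP position; "tool_rot": TCP orientation; "ft_force": force on the tool from outside, world axes, zero at the start; "ft_torque": the same for the moment, N m; "width": finger opening in m.
Only numpy, scipy, OpenCV 4.12 (cv2) and the standard library are available. Lean on these libraries where they do the work, as an engineer would, in place of code of your own. Each camera call takes 0.05 s, during which the arm holds its last target. There are 200 camera calls.

## Working session

There is one attempt and no reset: what is moved stays moved. The work goes in short steps, each a Python script; the robot and the scene stay as the last script left them, time stands still between calls to the robot, and variables do not carry over. Pictures are saved under pics/ and viewed, about 8 in all and at most 12, crops included, and the job is handed in when it is done.

```bash
mkdir -p pics
cat > h.py <<'E'
import numpy as np, cv2
from scipy.spatial.transform import Rotation as R
from plant import env, kin, telemetry, imaging
def cap(n):
    s=telemetry.observe(); im,d=imaging.capture(n); c=imaging.calibration(n)
    if 'hand_eye' in c:
        T=np.eye(4); T[:3,:3]=R.from_rotvec(s['tool_rot']).as_matrix(); T[:3,3]=s['eef_pos']; W=T@np.array(c['hand_eye'])
    else: W=np.linalg.inv(np.array(c['camera_from_world']))
    return im,d,np.array(c['mtx']),W
def cloud(d,K,W):
    v,u=np.mgrid[:d.shape[0],:d.shape[1]]
    p=np.stack([(u-K[0,2])/K[0,0]*d,-(v-K[1,2])/K[1,1]*d,-d],-1)
    return p@W[:3,:3].T+W[:3,3]
E
python3 - <<'E'
from h import *
s=telemetry.observe(); print(s['time_s'],s['tool_rot'],s['width'],env.grip_point_offset)
for n in ('scene','top'):
    im,d,K,W=cap(n); print(n,K.round(1).tolist(),W.round(3).tolist(),imaging.calibration(n).keys())
    np.savez(f'{n}.npz',im=im,d=d,K=K,W=W); cv2.imwrite(f'pics/{n}.png',cv2.resize(im,(800,600)))
E
```

```text
0.0 [-2.55043349e+00  1.83231346e+00  2.13473102e-03] 0.08757887008125646 -0.0187
scene [[385.9, 0.0, 248.8], [0.0, 385.9, 191.3], [0.0, 0.0, 1.0]] [[-0.283, -0.6, 0.748, 1.25], [0.959, -0.159, 0.236, 0.249], [-0.023, 0.784, 0.62, 0.73], [0.0, 0.0, 0.0, 1.0]] dict_keys(['mtx', 'camera_from_world'])
top [[367.8, 0.0, 250.0], [0.0, 367.8, 194.4], [0.0, 0.0, 1.0]] [[0.03, 0.997, -0.067, 0.418], [-1.0, 0.03, -0.002, 0.007], [-0.0, 0.067, 0.998, 1.042], [0.0, 0.0, 0.0, 1.0]] dict_keys(['mtx', 'camera_from_world'])
```

View pics/scene.png

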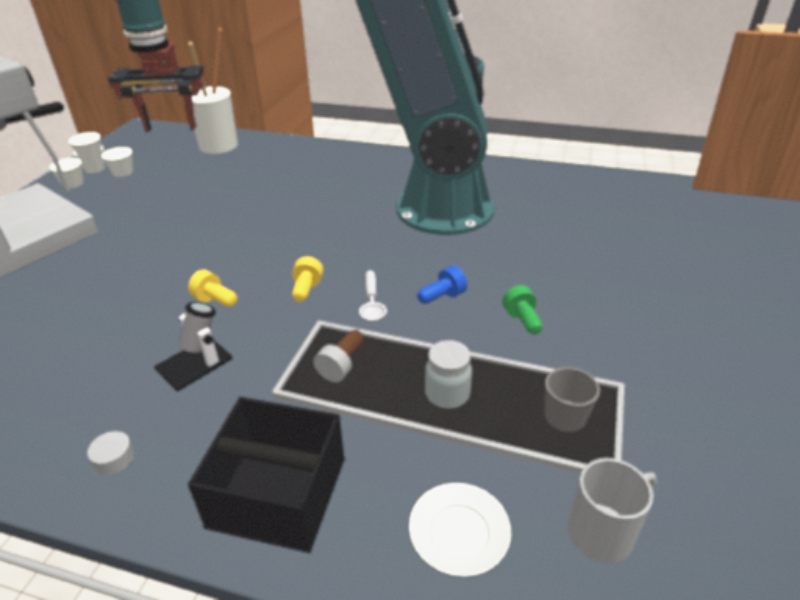

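View pics/top.png

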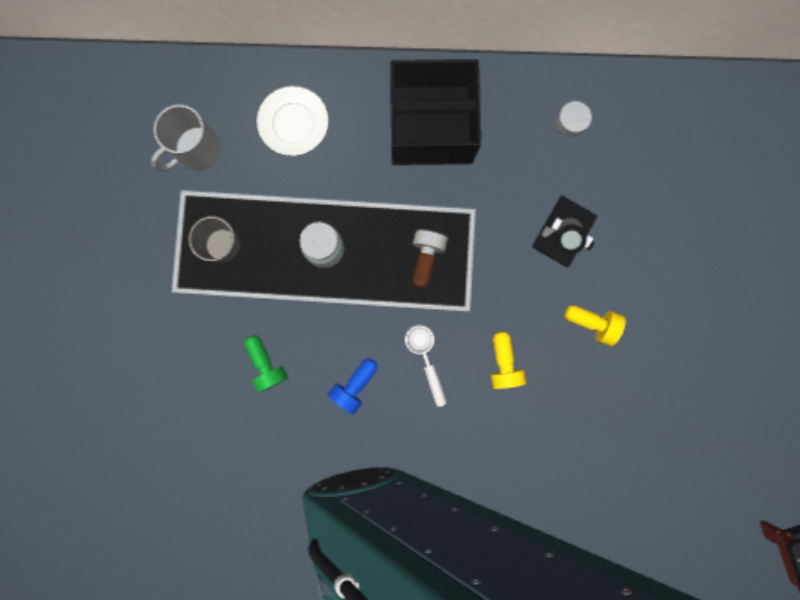

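The things that could be taken for the tamper (pixels in the 800x600 top view) are:
- Brown-handled steel tamper on the mat: (427,258)
- Yellow: (507,362) and (600,325)
- Blue: (353,385)
- Green: (265,363)

I choose the one with the brown handle in the mat row, between the jar (321,244) and the camera (570,235). Next I measure it and check it in a crop.

Run:
```python
from h import *
z=np.load('top.npz'); im,d,K,W=[z[k] for k in('im','d','K','W')]; P=cloud(d,K,W)
np.set_printoptions(precision=4,suppress=True)
def at(u,v):
    u,v=int(u*.64),int(v*.64); return np.median(P[v-1:v+2,u-1:u+2].reshape(-1,3),0)
for n,q in dict(h0=(421,283),h1=(427,257),disc=(430,240),jar=(319,240),cup=(221,243),tl=(183,194),tr=(473,211),br=(468,307),bl=(174,291),lens=(571,240),footTop=(564,200),footL=(536,244),footB=(568,264),footR=(594,212),counter=(500,260)).items(): print(n,at(*q))
hsv=cv2.cvtColor(im,cv2.COLOR_BGR2HSV)
roi=np.zeros(d.shape,bool); roi[140:188,258:292]=1
for nm,m in (('handle',roi&(hsv[...,1]>100)&(hsv[...,2]>40)&((hsv[...,0]<15)|(hsv[...,0]>170))),('disc',roi&(hsv[...,1]<60)&(im.min(2)>100))):
    p=P[m]; c=np.median(p,0); u,s,vt=np.linalg.svd((p-p.mean(0))[:,:2]); print(nm,len(p),p.mean(0),c,p.min(0),p.max(0),vt[0],s)
m=np.zeros(d.shape,bool); m[120:172,338:384]=1
p=P[m]; print('high cam pts',p[p[:,2]>.085].mean(0),(p[:,2]>.085).sum(),p[:,2].max()); t=p[p[:,2]>.095]; print(t.min(0),t.max(0))
cv2.imwrite('pics/crop.png',np.hstack([cv2.resize(im[130:195,245:305],None,fx=6,fy=6),cv2.resize(im[120:185,335:395],None,fx=6,fy=6)]))
```

```text
h0 [ 0.5225 -0.0415  0.0484]
h1 [ 0.5691 -0.051   0.0501]
disc [ 0.5968 -0.0548  0.0643]
jar [0.5863 0.1321 0.0918]
cup [0.5889 0.3201 0.0136]
tl [0.6763 0.3936 0.0123]
tr [ 0.66   -0.1328  0.0138]
br [ 0.4865 -0.1281  0.013 ]
bl [0.4987 0.4007 0.0036]
lens [ 0.5968 -0.2842  0.1031]
footTop [ 0.6859 -0.2981  0.0103]
footL [ 0.6038 -0.251   0.0098]
footB [ 0.5719 -0.3078  0.0121]
footR [ 0.6702 -0.3586 -0.0012]
counter [ 0.5752 -0.1883 -0.0009]
handle 222 [ 0.5459 -0.0444  0.0492] [ 0.5468 -0.0438  0.0476] [ 0.4176 -0.0628  0.0056] [0.5761 0.0068 1.0421] [-0.9691  0.2465] [0.2804 0.1221]
disc 226 [ 0.5961 -0.0545  0.0563] [ 0.5965 -0.054   0.0597] [ 0.5749 -0.0829  0.005 ] [ 0.6245 -0.0286  0.0694] [-0.275  -0.9614] [0.2159 0.1424]
high cam pts [ 0.5939 -0.2791  0.1242] 319 1.0421391356673377
[ 0.4176 -0.3095  0.095 ] [0.6248 0.0068 1.0421]
```

View pics/crop.png

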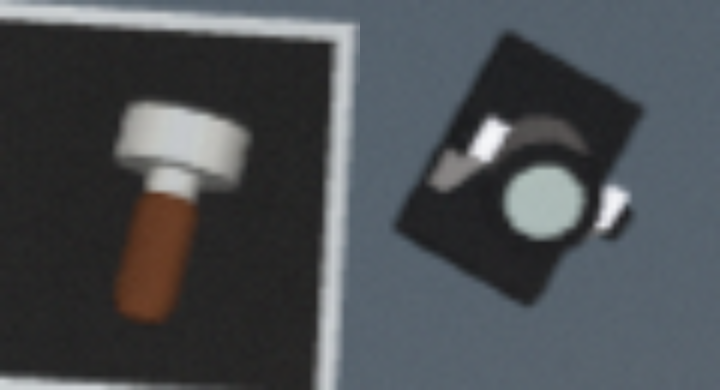

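The crop confirms a steel disc with a brown wooden handle. The camera's glass is at top pixel (365.5,153.7), and the foot corners show its heading. Next, close wrist views of both.

Run:
```python
from h import *
np.set_printoptions(precision=4,suppress=True)
he=np.array(imaging.calibration('wrist')['hand_eye']); print(he, imaging.calibration('wrist')['mtx'])
# jaws (tool x) along world y
M=np.column_stack([[0,-1,0],[-1,0,0],[0,0,-1]]).astype(float); rv=R.from_matrix(M).as_rotvec()
ims=[]
for n,(x,y) in dict(c=(.60,-.29),t=(.56,-.05)).items():
    off=M@he[:3,3]; tgt=np.array([x-off[0]*.8,y-off[1]*.8,.34 if n=='c' else .27])
    try: env.move_to(tgt,rv)
    except env.Unreachable as e: print('unr',n,tgt); continue
    im,d,K,W=cap('wrist'); np.savez(f'w{n}.npz',im=im,d=d,K=K,W=W); ims.append(im); print(n,telemetry.observe()['time_s'],telemetry.observe()['qpos'])
cv2.imwrite('pics/wrist.png',cv2.resize(np.vstack(ims),(400*len(ims)//len(ims)+0,600)) if 0 else cv2.resize(np.hstack(ims),(800,300)))
cv2.imwrite('pics/wc.png',cv2.resize(ims[0],(800,600)));cv2.imwrite('pics/wt.png',cv2.resize(ims[1],(800,600)))
```

```text
[[ 1.      0.0006  0.0001  0.0003]
 [ 0.0006 -0.9684 -0.2494 -0.07  ]
 [-0.0001  0.2494 -0.9684 -0.1612]
 [ 0.      0.      0.      1.    ]] [[294.6023   0.     253.4169]
 [  0.     294.6023 194.0953]
 [  0.       0.       1.    ]]
c 1.85 [-0.603   0.3051  1.3034 -0.0004  1.5338  0.969 ]
t 2.8917 [-0.2367  0.1808  1.6391 -0.0006  1.3198  1.3354]
```

View pics/wc.png

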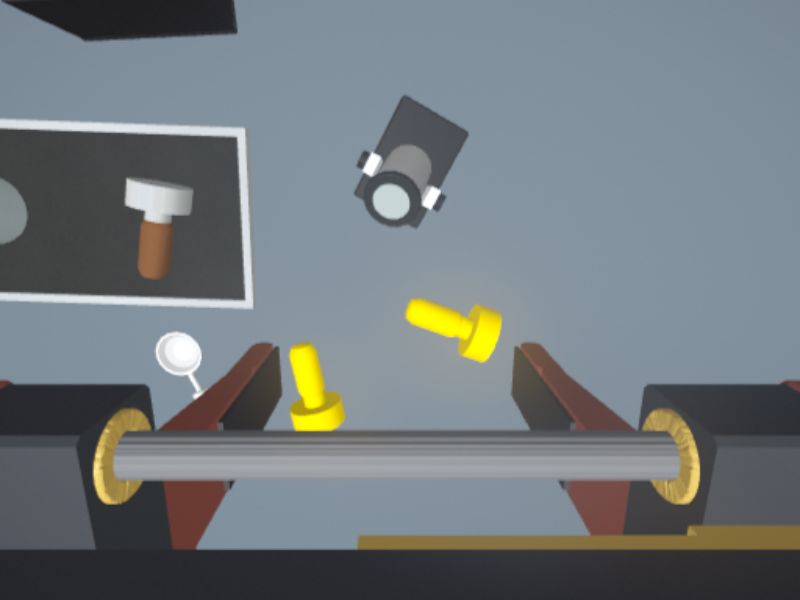

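View pics/wt.png

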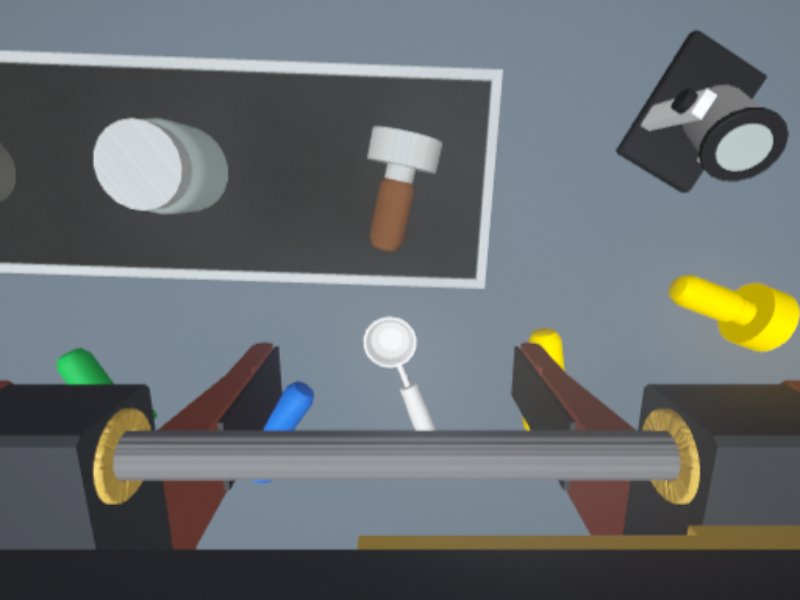

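Wrist view 1 has the lens glass at (391,202). View 2 has it at (745,148), with foot corners at (696,31), (766,76), (685,192) and (618,151). The tamper handle runs from (387,245) to (399,183), and the disc is near (404,150).

Run:
```python
from h import *
np.set_printoptions(precision=4,suppress=True)
D={n:np.load(f'w{n}.npz') for n in 'ct'}
z=np.load('top.npz')
def ray(n,u,v,h):
    K,W=D[n]['K'],D[n]['W'] 
    r=W[:3,:3]@[(u*.64-K[0,2])/K[0,0],-(v*.64-K[1,2])/K[1,1],-1]; o=W[:3,3]
    return o+r*(h-o[2])/r[2]
K,W=z['K'],z['W']; r=W[:3,:3]@[(365.5-K[0,2])/K[0,0],-(153.7-K[1,2])/K[1,1],-1]
print('lens',ray('c',391,202,.105),ray('t',745,148,.105),W[:3,3]+r*(.105-W[2,3])/r[2])
f=[ray('t',u,v,.012) for u,v in((696,31),(766,76),(685,192),(618,151))]; print('foot',*f)
a=f[2]+f[3]-f[0]-f[1]; print('camera -x dir deg',np.degrees(np.arctan2(a[1],a[0])), np.linalg.norm(a)/2)
b=f[3]-f[0]+0; c=f[2]-f[1]; print([np.degrees(np.arctan2(q[1],q[0])) for q in (b,c)])
c=[ray('c',405,96,.012),ray('c',467,133,.012),ray('c',356,194,.012)];e=c[2]-c[0];g=c[0]-c[1]; print('c view',np.degrees(np.arctan2(e[1],e[0])),np.degrees(np.arctan2(g[1],g[0]))+90)
for n,pts in dict(t=[(387,240),(398,187),(402,133)],c=[(153,268),(157,225),(160,185)]).items():
    print(n,*[ray(n,u,v,h) for (u,v),h in zip(pts,(.052,.052,.066))])
for n in 'tc':
    im=D[n]['im'];P=cloud(D[n]['d'],D[n]['K'],D[n]['W']);hsv=cv2.cvtColor(im,cv2.COLOR_BGR2HSV)
    box=(P[...,0]>.49)&(P[...,0]<.645)&(P[...,1]>-.11)&(P[...,1]<.02)&(P[...,2]>.02)&(P[...,2]<.09)
    for nm,m in (('h',box&(hsv[...,1]>90)),('d',box&(hsv[...,1]<60)&(im.min(2)>100))):
        p=P[m]; p=p[p[:,2]>np.percentile(p[:,2],50)]; u,s,vt=np.linalg.svd((p-p.mean(0))[:,:2]); print(n,nm,m.sum(),np.median(p,0),p.min(0),p.max(0),vt[0])
```

```text
lens [ 0.5991 -0.2859  0.105 ] [ 0.5991 -0.2865  0.105 ] [ 0.5946 -0.2849  0.105 ]
foot [ 0.697  -0.2965  0.012 ] [ 0.6632 -0.3605  0.012 ] [ 0.5689 -0.3073  0.012 ] [ 0.6036 -0.2437  0.012 ]
camera -x dir deg 150.53494579502606 0.10777379597587725
[np.float64(150.52102214438722), np.float64(150.54874334669174)]
c view 151.7476200555101 151.07741723978918
t [ 0.5314 -0.0434  0.052 ] [ 0.5737 -0.0524  0.052 ] [ 0.613  -0.0553  0.066 ]
c [ 0.5339 -0.0501  0.052 ] [ 0.5759 -0.0596  0.052 ] [ 0.6132 -0.0743  0.066 ]
t h 914 [ 0.5523 -0.0465  0.0501] [ 0.5253 -0.0591  0.0486] [ 0.5781 -0.0346  0.0539] [-0.9752  0.2212]
t d 1171 [ 0.6023 -0.0574  0.0639] [ 0.5874 -0.0755  0.0599] [ 0.617  -0.0407  0.0669] [-0.2436 -0.9699]
c h 712 [ 0.5528 -0.0477  0.05  ] [ 0.5245 -0.0611  0.048 ] [ 0.5786 -0.0345  0.0533] [-0.9767  0.2148]
c d 908 [ 0.6026 -0.0608  0.0635] [ 0.5881 -0.0786  0.0578] [ 0.618  -0.0366  0.067 ] [-0.2476 -0.9689]
```

```bash
cat >> h.py <<'E'
h=np.array([-.9755,.22,0]); h/=np.linalg.norm(h); Z=np.array([0,0,1.]); GO=.0187
j=np.cross(h,Z)  # horizontal, jaw direction
def ori(a,sgn=1):
    z=-np.cos(a)*Z-np.sin(a)*h; x=sgn*j; return R.from_matrix(np.column_stack([x,np.cross(z,x),z]))
def pose(G,rot): return G+GO*rot.as_matrix()[:,2], rot.as_rotvec()
E
python3 - <<'E'
from h import *
np.set_printoptions(precision=3,suppress=True)
G=np.array([.5525,-.047,.040]); T=np.array([.55,-.045,.0])
for sgn in (1,-1):
  for a in (50,40,30): print(sgn,a,kin.inverse_kinematics(*pose(G,ori(np.radians(a),sgn))))
  for b in (-20,-30,-40,-50): print(sgn,b,kin.inverse_kinematics(*pose(np.array([.565,-.05,.09]),ori(np.radians(b),sgn))),kin.inverse_kinematics(*pose(np.array([.565,-.05,.16]),ori(np.radians(b),sgn))))
E
```

```text
1 50 None
1 40 [-0.2    0.619  2.352  3.169  0.527  1.564]
1 30 None
1 -20 [-0.212  0.657  1.455  0.003  1.378 -1.562] [-0.212  0.58   1.404  0.003  1.507 -1.562]
1 -30 [-0.213  0.755  1.32   0.004  1.59  -1.563] [-0.213  0.681  1.276  0.004  1.708 -1.562]
1 -40 [-0.213  0.857  1.19   0.005  1.792 -1.563] [-0.213  0.785  1.155  0.006  1.9   -1.563]
1 -50 [-0.214  0.962  1.067  0.007  1.985 -1.563] [-0.214  0.889  1.043  0.007  2.082 -1.562]
-1 50 None
-1 40 [-0.2    0.619  2.352  3.169  0.527 -1.578]
-1 30 None
-1 -20 [-0.212  0.657  1.455  0.003  1.378  1.579] [-0.212  0.58   1.404  0.003  1.507  1.58 ]
-1 -30 [-0.213  0.755  1.32   0.004  1.59   1.579] [-0.213  0.681  1.276  0.004  1.708  1.579]
-1 -40 [-0.213  0.857  1.19   0.005  1.792  1.578] [-0.213  0.785  1.155  0.006  1.9    1.579]
-1 -50 [-0.214  0.962  1.067  0.007  1.985  1.579] [-0.214  0.889  1.043  0.007  2.082  1.579]
```

```bash
cat >> h.py <<'E'
lens=np.array([.599,-.2862,.105]); az=np.radians(150.8); s29=np.radians(29)
lz=np.array([np.sin(s29)*np.cos(az),np.sin(s29)*np.sin(az),np.cos(s29)])
def show(phi):  # tool z=-lz, spin phi
    z=-lz; x0=np.cross(Z,lz); x0/=np.linalg.norm(x0); x=np.cos(phi)*x0+np.sin(phi)*np.cross(z,x0)
    return R.from_matrix(np.column_stack([x,np.cross(z,x),z]))
E
python3 - <<'E'
from h import *
np.set_printoptions(precision=3,suppress=True)
G=np.array([.5525,-.047,.040])
for a in (25,20,15,10,5,0): print(a,kin.inverse_kinematics(*pose(G,ori(np.radians(a),-1))),kin.inverse_kinematics(*pose(G+[0,0,.1],ori(np.radians(a),-1))))
for b in (-60,-70,-80): print(b,kin.inverse_kinematics(*pose(np.array([.565,-.05,.09]),ori(np.radians(b),-1))),kin.inverse_kinematics(*pose(np.array([.565,-.05,.16]),ori(np.radians(b),-1))))
for dist in (.12,.132):
  for phi in (0,90,180,270): print(dist,phi,kin.inverse_kinematics(*pose(lens+(dist+.063)*lz,show(np.radians(phi)))))
E
```

```text
25 None [-0.205  0.28   2.073 -0.021  0.353  1.606]
20 [-0.206  0.488  2.083 -0.025  0.222  1.61 ] [-0.206  0.291  2.002 -0.011  0.499  1.596]
15 [-0.207  0.491  2.012 -0.01   0.377  1.595] [-0.207  0.311  1.932 -0.006  0.636  1.59 ]
10 [-0.208  0.504  1.941 -0.005  0.522  1.589] [-0.208  0.338  1.862 -0.003  0.767  1.587]
5 [-0.209  0.524  1.869 -0.002  0.661  1.585] [-0.209  0.37   1.792 -0.001  0.892  1.585]
0 [-0.209  0.552  1.798 -0.     0.792  1.583] [-0.209  0.407  1.722 -0.     1.012  1.583]
-60 [-0.214  1.068  0.954  0.008  2.167  1.579] [-0.214  0.992  0.943  0.008  2.254  1.58 ]
-70 [-0.214  1.17   0.854  0.01   2.339  1.58 ] [-0.214  1.091  0.859  0.01   2.414  1.581]
-80 [-0.215  1.268  0.77   0.012  2.499  1.582] [-0.215  1.183  0.794  0.013  2.561  1.583]
0.12 0 [-0.577  0.091  1.94   0.057  0.607  1.466]
0.12 90 None
0.12 180 [-0.577  0.091  1.94   0.057  0.607 -1.676]
0.12 270 [-0.577  0.091  1.94   0.057  0.607 -0.105]
0.132 0 [-0.578  0.068  1.935  0.056  0.634  1.467]
0.132 90 None
0.132 180 [-0.578  0.068  1.935  0.056  0.634 -1.675]
0.132 270 [-0.578  0.068  1.935  0.056  0.634 -0.104]
```

Run:
```python
from h import *
np.set_printoptions(precision=3,suppress=True)
z=np.load('top.npz'); P=cloud(z['d'],z['K'],z['W']); q=P[38:106,248:308].reshape(-1,3); q=q[q[:,2]<.5]; t=q[q[:,2]>.03]; print('box',np.percentile(t,[2,98],axis=0))
G=np.array([.5525,-.047,.039]); o=ori(np.radians(10),-1)
env.move_to(*pose(G+[0,0,.09],o)); env.movel(pose(G,o)[0],vel=.08); env.set_gripper(0.0)
s=telemetry.observe(); print('width',s['width'],s['time_s'],s['ft_force'])
env.movel(pose(G+[0,0,.11],o)[0],vel=.1)
for b in (-10,-30,-50):
    env.move_to(*pose(np.array([.555,-.046,.16]),ori(np.radians(b),-1)))
s=telemetry.observe(); print('width',s['width'],s['time_s'],s['ft_force'])
a,b=cap('wrist')[0],cap('scene')[0]
cv2.imwrite('pics/lift.png',np.hstack([cv2.resize(a,(400,300)),cv2.resize(b[110:310,130:400],(400,300))]))
```

```text
box [[ 0.747 -0.131  0.033]
 [ 0.897  0.016  0.101]]
width 0.028965771089197193 5.8167 [ 0.047 -0.181  0.354]
width 0.029203671206410563 8.525 [ 0.447 -0.204 -3.324]
```

View pics/lift.png

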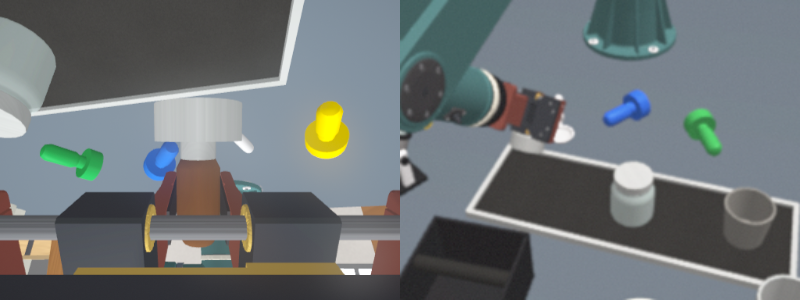

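The tamper is held firmly, with the disc towards the mat and an expected lean of about 30°. I lower it and release.

Run:
```python
from h import *
np.set_printoptions(precision=3,suppress=True)
o=ori(np.radians(-50),-1); G=np.array([.555,-.046,.068])
env.movel(pose(G+[0,0,.02],o)[0],vel=.1)
print(env.movel(pose(G,o)[0],vel=.02,stop_force=4)); s=telemetry.observe(); print('G',s['eef_pos']-GO*o.as_matrix()[:,2],s['ft_force'])
env.set_gripper(.088); env.hold(.8)
env.movel(np.array(telemetry.observe()['eef_pos'])-.11*o.as_matrix()[:,2],vel=.12)
# hover view, tool down
M=np.column_stack([[0,-1,0],[-1,0,0],[0,0,-1]]).astype(float)
env.move_to([.52,-.05,.30],R.from_matrix(M).as_rotvec())
print(telemetry.observe()['time_s'])
im,d,K,W=cap('wrist'); np.savez('w2.npz',im=im,d=d,K=K,W=W); b=cap('scene')[0]
cv2.imwrite('pics/up.png',np.hstack([cv2.resize(im,(400,300)),cv2.resize(b[190:290,160:300],(400,300))]))
P=cloud(d,K,W); hsv=cv2.cvtColor(im,cv2.COLOR_BGR2HSV)
box=(P[...,0]>.49)&(P[...,0]<.66)&(P[...,1]>-.12)&(P[...,1]<.05)
for z0,z1 in ((.09,.12),(.08,.09),(.06,.08),(.026,.04)):
    m=box&(P[...,2]>z0)&(P[...,2]<z1); p=P[m]
    if len(p): print(z0,len(p),p.mean(0),p.min(0),p.max(0))
```

```text
True
G [ 0.554 -0.046  0.076] [0.286 0.222 4.791]
14.0333
0.09 479 [ 0.589 -0.053  0.099] [ 0.575 -0.067  0.092] [ 0.603 -0.038  0.104]
0.026 877 [ 0.59  -0.052  0.031] [ 0.561 -0.081  0.028] [ 0.617 -0.024  0.034]
```

View pics/up.png

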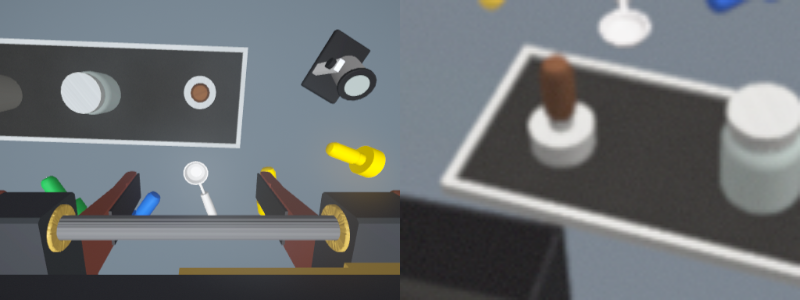

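It stands upright at (0.589,-0.0525), with its top at 0.103. The cup and jar are in place. Now I grasp it from above, lift it and present it.

Run:
```python
from h import *
np.set_printoptions(precision=4,suppress=True)
o=ori(0,-1); G=np.array([.5893,-.0525,.0715])
env.move_to(*pose(G+[0,0,.09],o)); print(env.movel(pose(G,o)[0],vel=.08,stop_force=8)); env.set_gripper(0.)
print(telemetry.observe()['width'])
env.movel(pose(G+[0,0,.17],o)[0],vel=.12)
so=show(0); T=lens+(.12+.0635)*lz
env.move_to(*pose(T+.06*lz,so)); env.movel(pose(T,so)[0],vel=.08); env.hold(.3)
s=telemetry.observe(); print(s['time_s'],s['width'],s['ft_force'],s['eef_pos']-pose(T,so)[0])
for n in('scene','top','wrist'):
    im,d,K,W=cap(n); np.savez(f'f_{n}.npz',im=im,d=d,K=K,W=W); P=cloud(d,K,W)
    q=(P-lens); ax=q@lz; r=np.linalg.norm(q-ax[...,None]*lz,axis=-1); m=(r<.045)&(ax>.09)&(ax<.15)&(d>0)
    ex=np.cross(np.cross(lz,Z),lz); ex/=np.linalg.norm(ex); ey=np.cross(lz,ex)
    p=q[m]; print(n,m.sum(), [ (np.percentile(p@e,[1,50,99])) for e in(ex,ey,lz)] if len(p) else '')
    if n=='scene': b=im
cv2.imwrite('pics/fin.png',np.hstack([cv2.resize(im,(400,300)),cv2.resize(b[130:280,30:230],(400,300))]))
```

```text
False
0.0295099175155755
20.6917 0.029278503027902553 [-0.146   0.4638 -3.2643] [ 0.     -0.0001  0.0005]
scene 325 [array([-0.0259,  0.0111,  0.0282]), array([-0.0241,  0.0176,  0.0305]), array([0.1202, 0.137 , 0.1484])]
top 231 [array([-0.0082,  0.0147,  0.0256]), array([-0.0256,  0.0029,  0.0277]), array([0.1208, 0.1433, 0.1472])]
wrist 2780 [array([-0.    ,  0.016 ,  0.0281]), array([-0.0253,  0.0009,  0.0274]), array([0.1206, 0.1429, 0.1475])]
```

View pics/fin.png

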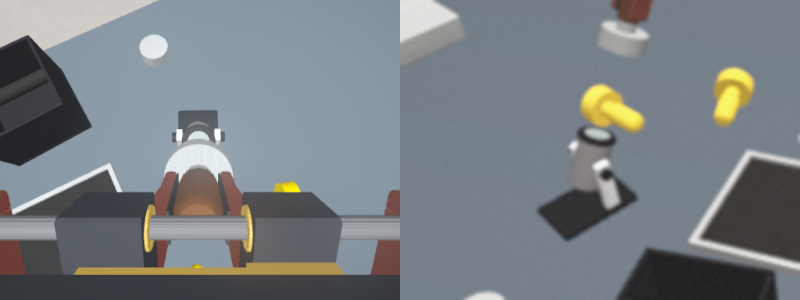

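The disc is centred on the line of sight, with its rim at ±27 mm across and +28 mm upward, and its near edge is about 0.120 m from the glass. One quick tilt check on the disc's back ring, then I hand in.

Run:
```python
from h import *
z=np.load('f_wrist.npz'); P=cloud(z['d'],z['K'],z['W']); q=P-lens; ax=q@lz; r=np.linalg.norm(q-ax[...,None]*lz,axis=-1)
p=q[(r>.017)&(r<.027)&(abs(ax-.144)<.004)]; n=np.linalg.svd(p-p.mean(0),full_matrices=False)[2][2]; ang=np.arccos(abs(n@lz)); print(len(p),'tilt',ang)
if ang<.12: env.finish_job(); print('done',telemetry.observe()['time_s'])
```

```text
1397 tilt 0.0044548241097243195
the job is handed in; nothing more can be done
the job is handed in; nothing more can be done
```

The job is handed in, with the tamper still held in the air facing the lens; `env.finish_job()` reports no verdict, so the result rests on my own checks.

I gripped the brown-handled tamper by its handle, lifted it, turned it and set it on the mat leaning about 30°. I then let go and it righted itself. The wrist view afterwards showed it upright at (0.589, -0.053), top at z 0.103, with the cup and jar apparently where they had been. I then took the handle from above and moved it in front of the inspection camera.

**Last checks:**
- **Distance:** the face was about 120 mm from the glass.
- **Centring:** the face was within about 2 mm of the line of sight as I measured it.
- **Squareness:** the disc was tilted about 0.004 rad from the line of sight.
- **Grip:** the fingers were closed on the handle at 29 mm, and about 3.3 N of weight hung from the wrist.
- **Time:** the clock read 20.7 s at the last reading, before hand-in.

**Disagreements:** the top view put the lens about 4 mm nearer the robot than the two wrist views did. I used the wrist views, and either value is within tolerance. The scene camera's centring numbers were noisier, with a sideways offset of several mm that the other two cameras did not show. I did not re-measure the cup and jar numerically at the end.

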